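Zero the dust extractor's notched lever, push it to the third click, and start it

ROBOT

A 6-joint arm with a two-finger parallel gripper is mounted at the origin on the work surface; the furniture and walls round the work are solid. World frame = base frame: x ahead of the robot, y to its left, z up, the work surface at z = 0. Lengths are in m, angles in rad, forces in N, time in s.
With the tool pointing down it reaches from about 0.375 to 0.9 m from the base axis. Payload 3.1 kg.
Tool frame: the origin (TCP) lies on the centre line of the jaws, within the pads' length; the fingertips stand 14 mm ahead of it and the grasp point (between the pads) lies 5 mm behind it; z points along the fingers, y is the line along which they close (so a half turn about z gives the same grasp; the last joint's range is limited). The gripper opens to 87 mm and grips with 3 to 60 N. Pads are 19 mm wide; open, the fingers measure 117 mm over their backs; the gripper's body (75 mm by 190 mm) begins 51 mm behind the grasp point.
Start: joints at [1.048, 0.527, 1.433, -0, 1.181, -0.178], TCP at [0.211, 0.588, 0.237] pointing down, gripper open.
Joint ranges: [-3.08, 3.08], [-0.75, 2.2], [0.22, 2.44], [-1.43, 4.57], [0, 2.65], [-2.85, 2.85]. Speed limits (rad/s): [2.79, 2.79, 3.14, 3.14, 3.14, 3.14].

INTERFACE

Orientations are given as a unit quaternion [x, y, z, w].
In Python, from rig import robot gives the robot as it stands.
- The arm moves only by the tool move_arm, never from a script. Its argument "commands" is a list of rows, each an object with "hand": the finger opening in cm, from 0 to 8.7; "travel": the shift along the tool's x, y, z in cm, a list of three; "twist": the turn, a rotation vector about the tool's x, y, z in degrees, a list of three. In form: [{"hand": hand, "travel": [dx, dy, dz], "twist": [wx, wy, wz]}, ...]. A call has 1 to 5 rows; each row shifts and turns the commanded pose from where the row before left it, along the tool's axes as they then stand; what a row does not reach is not made up. A row lasts 1/12 s, in which the tool goes at most 41.7 mm and 7.16 degrees, less where a joint would pass 70% of its speed; a pose out of reach is approached as far as the arm can. A call is refused whole if a number of a shift passes 4.17 or a number of a turn 7.16, either way. A call with a gripper value outside its range is refused whole. The fingers move at their own pace and stop on an object; "force" is the grip in N (left out, the last holds). Time passes only in rows, so rows that do not move let the fingers close. It gives the time, the measured TCP pose, the force, the opening and the grip force at its end, in the units of the state.
- robot.get_obs(): the state, without advancing time (a new reading comes with each control period).
- robot.camera(name): name is "scene" or "top" or "wrist"; returns a dict with "frame" (420x560x3 uint8, red, green, blue), "fov_y" (degrees; the focal length in pixels is half the picture's height over the tangent of half this angle, whatever the lens; pixels are square), "cx", "cy" (the principal point, pixels), "extrinsics" (4x4, takes a point from camera to world coordinates); the wrist camera has in their place "T_tool_cam" (4x4, takes a point from camera to tool coordinates, whose origin is the TCP and whose axes are the flange's). Camera axes: x right, y down, z forward; pixel columns grow to the right and rows downward; lengths in m; the calibration is good to about 2 mm. A picture is of the moment at which its call begins: read the wrist's pose just before it. There is no depth.
- robot.hand_in(): hands the job in; it is judged then, once.
The state is a dict: "time": time; "q": joint angles; "joint_velocities": joint speeds; "joint_torque": joint torques, N m; "position": TCP position; "tool_rot": TCP orientation; "ft_force": force on the tool from outside, world axes, zero at the start; "moment": the same for the moment, N m; "grip_width": finger opening in m; "grip_force": force on a finger pad.
Only numpy, scipy, OpenCV 4.12 (cv2) and the standard library are available. Lean on these libraries where they do the work, as an engineer would, in place of code of your own. Each camera call takes 0.05 s, during which the arm holds its last target. There are 200 camera calls.

TASK

On the dust extractor's control box, push the notched slide lever back to the closed end first, then push it forward again through exactly three clicks so that it rests in the third notch, without running past it, and only then press the green start button fully down and let it go. Work gently with the fingertips only: push the lever, do not pinch it, and leave the other things on the bench where they are.

Things in the scene. Friction and masses are not known exactly. Their poses are not given: they have to be found in the camera images.
- control_box: Grey box, bare metal panel on top, 96 (x) x 200 (y) x 55 (z) mm, fixed, level. Origin: centre of underside, z up. The lever's slot lies on the line x = 0 over the -y half, the green button over the +y half. Panel at z = 55 mm; else only flat marks and screw heads on it: beside the slot (+x side) a red bar at the closed end, then five black bars, ever longer, one at each notch.
- lever_top (a point): Top centre of the slide lever's handle: upright black ribbed paddle, white line on top, 30 (box x) x 13 (box y, over the ribs) x 34 mm high; lower edge 3 mm, this point 37 mm above the panel. Slides only along box y: at y = -65 mm at the closed end, -29 mm in the third notch. Its broad faces look to box +y and -y.
- lever (a joint): Lever travel in m: 0 at the closed end (firm stop at box -y), growing toward the green button, stop at 0.060. Notches every 0.012; the third is at 0.036. A sprung ball holds it: about 6 N start it out of a notch, the push fades to nothing over 6 mm, then it snaps by itself into the next notch, ahead of the finger (a click). Stays in a notch when let go. Starts in the first or second notch.
- start_top (a point): Centre of the top face of the green start button's cap: round, 28 mm across, in a round black housing 44 mm across. Not pressed it stands 22 mm above the panel (the housing 12 mm), at box x = 0, y = +65 mm. It is pressed straight down.
- start (a joint): Travel of the green button in m, 0 up, 0.006 fully down. It begins to move at about 1.5 N, is fully down at 5 N, and springs up again when let go.
- tape_measure: Bystander: yellow tape measure, 32 x 81 x 65 mm, loose, beside the box. Origin at the centre of its underside.
- wood_strip: Bystander: softwood offcut, 30 x 75 x 22 mm, loose, beside the box. Origin at the centre of its underside.
- sanding_block: Bystander: cork sanding block, 61 x 110 x 28 mm, loose, in front of the toolbox. Origin at the centre of its underside.
There are look-alikes about, which are no part of the job. There is more than one size of the control_box; the one meant has the size given above.

How it is judged:
On the way, in this order (a step that is already met when the one before it is completed fails the run):
1. the lever is back at the closed end (within 3 mm) (value of joint lever below 0.003 m), for 0.2 s.
2. the lever rests in the third notch (within 3 mm) (value of joint lever between 0.033 and 0.039 m), for 0.3 s.
3. the green button is pressed down (at least 4 of its 6 mm) (value of joint start above 0.004 m), for 0.1 s.
At the end, for the whole second after the job is handed in: The lever rests still in the third notch (0.036 m, within 3 mm), after the green button was pressed down (at least 4 of its 6 mm) and let go (all of step 2 and velocity of joint lever between -0.01 and 0.01 m/s); the robot touches nothing.
It fails at once if the lever ran past the third notch toward the fourth (beyond 0.042 m) (value of joint lever above 0.042 m).
It fails at once if the start button was pressed while the lever was out of the third notch (value of joint start above 0.002 m and (value of joint lever below 0.03 m or value of joint lever above 0.042 m)).
It fails at once if the lever was pinched (pressed on both faces at once with over 6 N) (contact force between the fingers and lever_c0 above 6 N and contact force between the fingers and lever_c1 above 6 N).
It fails at once if the lever was pushed roughly (over 30 N) (contact force between the arm and lever above 30 N).
It fails at once if a bystander was moved by more than 15 mm or lifted (distance of any of tape_measure, wood_strip, sanding_block from where it was at the start of the episode above 0.015 m).
It also fails if it takes over 58 s, if anything falls off the work surface, if the arm or the gripper's body presses on something with over 40 N, if the wrist force passes 120 N, or if a joint passes its speed limit or range.

## Working session

There is one attempt and no reset: what is moved stays moved. The work goes in short steps, Python scripts to look and compute and a tool call to move; the robot and the scene stay as the last step left them, time stands still between calls to the robot, and variables do not carry over. Pictures are saved under pics/ and viewed, at most 13 in all, crops included, and the job is handed in when it is done.

Besides the shell and the picture viewer there is one more tool, called after "Emit:" as name([rows], argument=value, ...), one row to a line, values as JSON. move_arm: Moves the arm, as the interface text tells. Its arguments: {"type":"object","properties":{"commands":{"type":"array"},"force":{"type":"number"}},"required":["commands"]}

```bash
mkdir -p pics; python3 - <<'E'
from rig import robot
import cv2,pickle
o=robot.get_obs();print(o)
d={}
for n in("scene","top","wrist"):
    c=robot.camera(n);d[n]=c;cv2.imwrite(f"pics/{n}0.png",c["frame"][:,:,::-1]);print(n,{k:v for k,v in c.items() if k!="frame"})
d['obs']=o
pickle.dump(d,open("c0.pkl","wb"))
E
```

```text
{'time': 0.0, 'q': array([ 1.04753092e+00,  5.28461598e-01,  1.43389823e+00, -2.65861536e-05,
        1.18140233e+00, -1.78485838e-01]), 'joint_velocities': array([-0.0005099 ,  0.00076   ,  0.00030124,  0.00066465,  0.00084086,
        0.00016153]), 'joint_torque': array([-1.69538256e-03, -4.40046501e+01, -1.76589614e+01,  6.31876267e-02,
        5.82797604e-02, -1.48864947e-04]), 'position': array([0.21085631, 0.58760911, 0.23557571]), 'tool_rot': array([ 1.71532113e-01,  9.85177932e-01, -1.02288230e-03, -3.61306497e-04]), 'ft_force': array([0.33351471, 0.55670147, 0.05557673]), 'moment': array([-0.02519379, -0.01175982,  0.02672125]), 'grip_force': 0.0, 'grip_width': 0.08676190861736405}
scene {'fov_y': 56.20888133387023, 'cx': 280.2358491673161, 'cy': 211.0022259036066, 'extrinsics': array([[ 0.83016334, -0.23009367,  0.50782451, -0.02491893],
       [-0.55741868, -0.35993965,  0.74814963, -0.82976254],
       [ 0.01064168, -0.90415726, -0.42706722,  0.48301404],
       [ 0.        ,  0.        ,  0.        ,  1.        ]])}
top {'fov_y': 54.617757889343544, 'cx': 280.01204125577857, 'cy': 213.35704158466558, 'extrinsics': array([[-0.02745572, -0.98807777,  0.15148764,  0.29458922],
       [-0.99960532,  0.02803997,  0.00172146, -0.1583412 ],
       [-0.00594864, -0.15138059, -0.98845765,  1.0085774 ],
       [ 0.        ,  0.        ,  0.        ,  1.        ]])}
wrist {'fov_y': 58.77013019534345, 'cx': 283.8364268678331, 'cy': 208.13321626688665, 'T_tool_cam': array([[ 1.57242814e-03, -9.55965559e-01, -2.93474662e-01,
         8.07394889e-02],
       [ 9.99998483e-01,  1.28320772e-03,  1.17803480e-03,
         1.45077550e-03],
       [-7.49571746e-04, -2.93476070e-01,  9.55966126e-01,
        -1.48638885e-01],
       [ 0.00000000e+00,  0.00000000e+00,  0.00000000e+00,
         1.00000000e+00]])}
```

View pics/scene0.png

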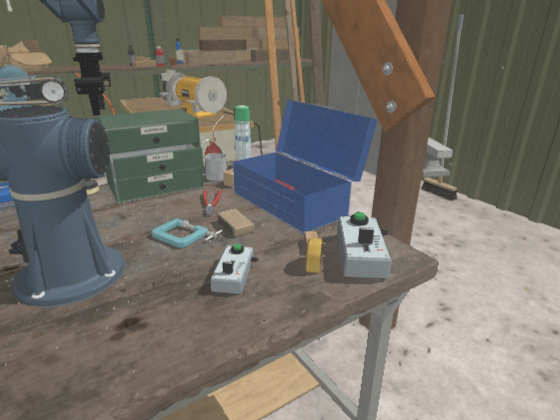

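View pics/top0.png

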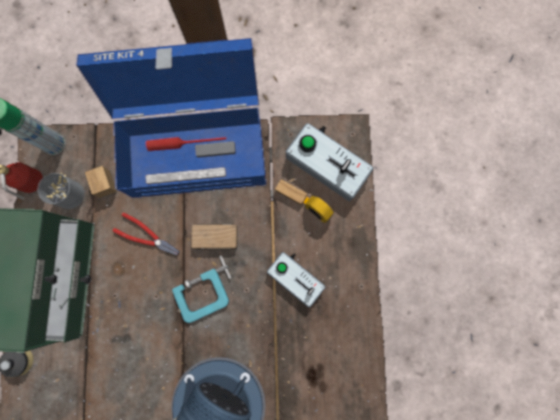

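The scene picture shows a small box at about (233,268) and a large one at about (362,245). In the top picture they are at (296,280) and (330,160). I'll enlarge both in the top view to measure their sizes.

```bash
python3 - <<'E'
import cv2
im=cv2.imread("pics/top0.png")[115:315,262:382]
a=cv2.resize(im[:90],None,fx=6,fy=6,interpolation=cv2.INTER_CUBIC)
cv2.imwrite("pics/big.png",a)
im=cv2.imread("pics/scene0.png")[200:300,200:400]
cv2.imwrite("pics/sc_crop.png",cv2.resize(im,None,fx=4,fy=4,interpolation=cv2.INTER_CUBIC))
E
```

```text
(no output)
```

View pics/big.png

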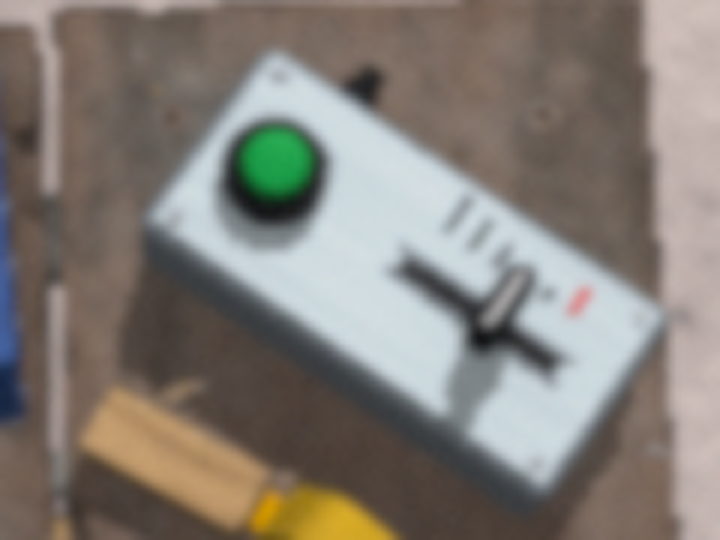

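View pics/sc_crop.png

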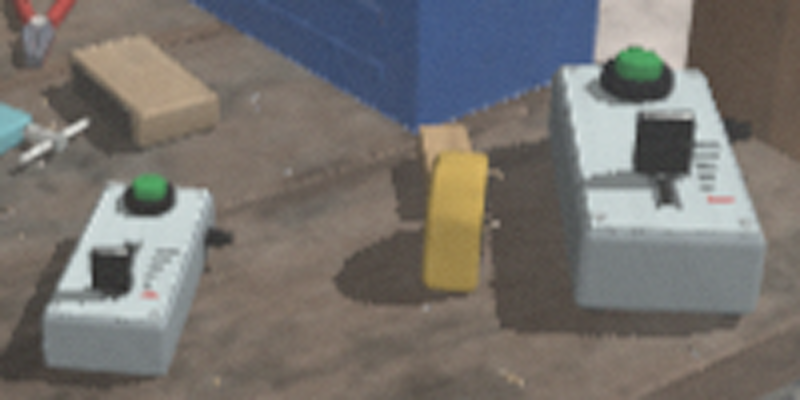

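```bash
cat > h.py <<'E'
import numpy as np,pickle
def ray(c,uv,z,E=None):
    E=c["extrinsics"] if E is None else E
    f=c["frame"].shape[0]/2/np.tan(np.radians(c["fov_y"]/2))
    d=E[:3,:3]@np.array([(uv[0]-c["cx"])/f,(uv[1]-c["cy"])/f,1]);o=E[:3,3]
    return o+d*(z-o[2])/d[2]
E
python3 - <<'E'
from h import *
c=pickle.load(open("c0.pkl","rb"))["top"]
P=lambda u,v,z:ray(c,(262+(u+.5)/6-.5,115+(v+.5)/6-.5),z)
k=[P(*p,.055) for p in((277,50),(147,225),(545,495),(665,318))]
print(np.round(k,4)); print([round(np.linalg.norm(k[i]-k[i-1]),4) for i in range(4)])
o=np.mean(k,0);print("centre",o)
yv=(k[0]+k[1]-k[2]-k[3])[:2];yv/=np.linalg.norm(yv);xv=np.array([yv[1],-yv[0]])
print("yaxis",yv,np.degrees(np.arctan2(*yv[::-1])))
for n,p in dict(btn=(274,158,.077),lever=(508,298,.092),red=(580,301,.055)).items():
    w=P(*p);print(n,w,"box",(w-o)[:2]@xv,(w-o)[:2]@yv)
E
```

```text
[[ 0.6633 -0.2309  0.055 ]
 [ 0.5907 -0.1755  0.055 ]
 [ 0.4751 -0.3303  0.055 ]
 [ 0.546  -0.3824  0.055 ]]
[np.float64(0.1916), np.float64(0.0913), np.float64(0.1932), np.float64(0.088)]
centre [ 0.56877385 -0.2797832   0.055     ]
yaxis [0.60550735 0.79583971] 52.73464077625538
btn [ 0.60996336 -0.2263455   0.077     ] box 0.0004233275541040554 0.06746839358808537
lever [ 0.54594212 -0.31356128  0.092     ] box 0.0022824755376935346 -0.040706713512397574
red [ 0.55400388 -0.34868198  0.055     ] box 0.029964186923468108 -0.06377571358573202
```

The big box at top-picture pixel (330,160) measures about 192 x 90 mm, which fits 200 x 96. The look-alike at (296,280) is only about two thirds of that. The enlarged crop confirms the choice: lever in the second notch, red bar at its near-right end. I'll rise, turn so tool y lies along box y, and go over it.

Emit:
move_arm([
  {"hand": 5.0,"travel": [0,0,-4],"twist": [0,0,0]},
  {"hand": 5.0,"travel": [0,0,-4],"twist": [0,0,6]},
  {"hand": 5.0,"travel": [0,0,-4],"twist": [0,0,6]},
  {"hand": 5.0,"travel": [0,0,-4],"twist": [0,0,5.5]},
  {"hand": 5.0,"travel": [-1.5,-0.9,0],"twist": [0,0,0]},
], force=10)

```text
time: 0.57
position: [0.2188, 0.5771, 0.4061]
tool_rot: [0.32, 0.947, 0.01, 0.001]
ft_force: [1.1, 1.8, 0.9]
grip_width: 0.0614
grip_force: 0.0
```

Emit:
move_arm([
  {"hand": 5.0,"travel": [-3.3,-1.9,0],"twist": [0,0,0]},
  {"hand": 5.0,"travel": [-3.3,-1.9,0],"twist": [0,0,0]},
  {"hand": 5.0,"travel": [-3.3,-1.9,0],"twist": [0,0,0]},
  {"hand": 5.0,"travel": [-3.3,-1.9,0],"twist": [0,0,0]},
  {"hand": 5.0,"travel": [-3.3,-1.9,0],"twist": [0,0,0]},
])

```text
time: 0.98
position: [0.2915, 0.3947, 0.3963]
tool_rot: [0.319, 0.948, -0.0, -0.0]
ft_force: [0.7, -0.4, -0.4]
grip_width: 0.0503
grip_force: 0.0
```

Emit:
move_arm([
  {"hand": 5.0,"travel": [-3.3,-1.9,0],"twist": [0,0,0]},
  {"hand": 5.0,"travel": [-3.3,-1.9,0],"twist": [0,0,0]},
  {"hand": 5.0,"travel": [-3.3,-1.9,0],"twist": [0,0,0]},
  {"hand": 5.0,"travel": [-3.3,-1.9,0],"twist": [0,0,0]},
  {"hand": 5.0,"travel": [-3.3,-1.9,0],"twist": [0,0,0]},
])

```text
time: 1.4
position: [0.3653, 0.2192, 0.3965]
tool_rot: [0.319, 0.948, 0.0, -0.0]
ft_force: [0.9, -0.0, 0.9]
grip_width: 0.0502
grip_force: 0.0
```

Emit:
move_arm([
  {"hand": 5.0,"travel": [-3.3,-1.9,0],"twist": [0,0,0]},
  {"hand": 5.0,"travel": [-3.3,-1.9,0],"twist": [0,0,0]},
  {"hand": 5.0,"travel": [-3.3,-1.9,0],"twist": [0,0,0]},
  {"hand": 5.0,"travel": [-3.3,-1.9,0],"twist": [0,0,0]},
  {"hand": 5.0,"travel": [-3.3,-1.9,0],"twist": [0,0,0]},
])

```text
time: 1.82
position: [0.4392, 0.0436, 0.3965]
tool_rot: [0.32, 0.948, 0.0, -0.0]
ft_force: [0.6, 1.3, -0.3]
grip_width: 0.0497
grip_force: 0.0
```

Emit:
move_arm([
  {"hand": 5.0,"travel": [-3.3,-1.9,0],"twist": [0,0,0]},
  {"hand": 5.0,"travel": [-3.3,-1.9,0],"twist": [0,0,0]},
  {"hand": 5.0,"travel": [-3.3,-1.9,0],"twist": [0,0,0]},
  {"hand": 5.0,"travel": [-3.3,-1.9,0],"twist": [0,0,0]},
  {"hand": 5.0,"travel": [-3.3,-1.9,0],"twist": [0,0,0]},
])

```text
time: 2.23
position: [0.5131, -0.1319, 0.3962]
tool_rot: [0.32, 0.948, 0.0, -0.0]
ft_force: [0.0, 0.4, 0.4]
grip_width: 0.0499
grip_force: 0.0
```

Emit:
move_arm([
  {"hand": 5.0,"travel": [-3.3,-2.1,0],"twist": [0,0,0]},
  {"hand": 5.0,"travel": [-3.3,-2.1,0],"twist": [0,0,0]},
  {"hand": 5.0,"travel": [-3.3,-2.1,0],"twist": [0,0,0]},
  {"hand": 5.0,"travel": [-3.3,-2.1,0],"twist": [0,0,0]},
  {"hand": 5.0,"travel": [0,0,4],"twist": [0,0,0]},
])

```text
time: 2.65
position: [0.5733, -0.2876, 0.3637]
tool_rot: [0.322, 0.947, -0.005, 0.011]
ft_force: [1.8, -0.5, 1.2]
grip_width: 0.05
grip_force: 0.0
```

Emit:
move_arm([
  {"hand": 5.0,"travel": [0,0,4],"twist": [0,0,0]},
  {"hand": 5.0,"travel": [0,0,4],"twist": [0,0,0]},
  {"hand": 5.0,"travel": [0,0,3],"twist": [0,0,0]},
  {"hand": 5.0,"travel": [0,0,0],"twist": [0,0,0]},
  {"hand": 5.0,"travel": [0,0,0],"twist": [0,0,0]},
])

```text
time: 3.07
position: [0.5663, -0.2762, 0.2449]
tool_rot: [0.319, 0.948, 0.001, -0.002]
ft_force: [0.2, 0.3, 0.3]
grip_width: 0.05
grip_force: 0.0
```

```bash
python3 - <<'E'
from rig import robot
import cv2,pickle
o=robot.get_obs();c=robot.camera("wrist");c["obs"]=o
print(o["position"],o["tool_rot"])
pickle.dump(c,open("w1.pkl","wb"));cv2.imwrite("pics/w1.png",c["frame"][:,:,::-1])
E
```

```text
[ 0.56632961 -0.27622963  0.24490869] [ 3.19464599e-01  9.47595295e-01  7.09086034e-04 -2.24138321e-03]
```

View pics/w1.png

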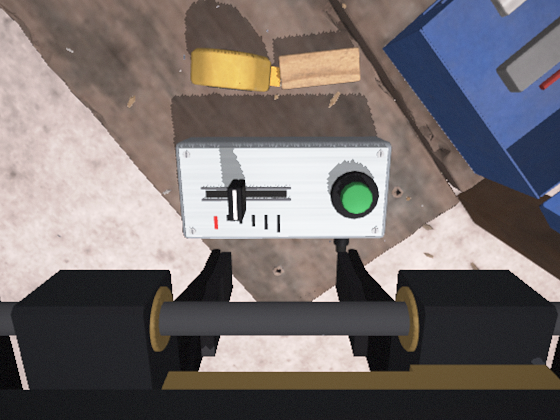

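The wrist picture shows the box panel from about (180,145) to (388,237), the lever's white line at about (236,200) and the green button at (356,197). I'll enlarge it to measure.

```bash
python3 - <<'E'
import cv2
im=cv2.imread("pics/w1.png")[130:250,170:400]
cv2.imwrite("pics/w1c.png",cv2.resize(im,None,fx=3.4,fy=3.4,interpolation=cv2.INTER_CUBIC))
E
```

```text
(no output)
```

View pics/w1c.png

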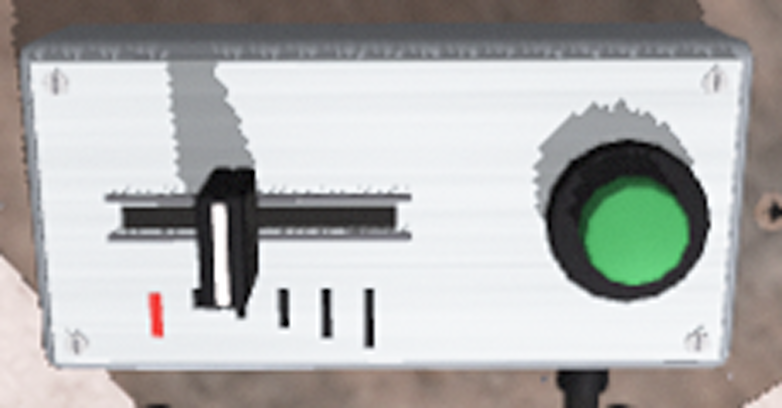

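```bash
cat >> h.py <<'E'
from scipy.spatial.transform import Rotation as R
def wE(c):
    T=np.eye(4);T[:3,:3]=R.from_quat(c["obs"]["tool_rot"]).as_matrix();T[:3,3]=c["obs"]["position"]
    return T@c["T_tool_cam"]
E
python3 - <<'E'
from h import *
c=pickle.load(open("w1.pkl","rb"));E=wE(c)
P=lambda u,v,z:ray(c,(170+(u+.5)/3.4-.5,130+(v+.5)/3.4-.5),z,E)
k=np.array([P(*p,.055) for p in((30,60),(748,60),(722,364),(52,366))])
print([round(np.linalg.norm(k[i]-k[i-1]),4) for i in range(4)])
rm,b=P(156,315,.055),P(370,318,.055)
o=np.mean(k,0);yv=(k[1]+k[2]-k[0]-k[3])[:2];yv/=np.linalg.norm(yv);xv=np.array([yv[1],-yv[0]])
print("centre",o,"yang",np.degrees(np.arctan2(*yv[::-1])), "slot ang",np.degrees(np.arctan2(*((b-rm)[:2])[::-1])))
t=R.from_quat(c["obs"]["tool_rot"]).as_matrix();print("tooly",np.degrees(np.arctan2(t[1,1],t[0,1])))
for n,p in dict(btn=(637,230,.077),lever=(221,255,.092),red=(156,315,.055),b5=(370,318,.055),b3=(284,308,.055),s0=(122,217,.055),s1=(397,217,.055)).items():
    w=P(*p);print(n,w,"box",(w-o)[:2]@xv,(w-o)[:2]@yv)
E
```

```text
[np.float64(0.0871), np.float64(0.1911), np.float64(0.0865), np.float64(0.1915)]
centre [ 0.57345433 -0.27948623  0.055     ] yang 52.91061716499486 slot ang 51.966518273223464
tooly 52.73880677779165
btn [ 0.61040623 -0.22662842  0.077     ] box -0.002400065123862271 0.06444867352171385
lever [ 0.54830804 -0.31241182  0.092     ] box -0.00020297310924367873 -0.04142933003880697
red [ 0.55640724 -0.34877852  0.055     ] box 0.02818903539594403 -0.06555458219464448
b5 [ 0.59364306 -0.30117621  0.055     ] box 0.029184829437461673 -0.005126980222383372
b3 [ 0.57662073 -0.31868256  0.055     ] box 0.026163577245362914 -0.029357212512757306
s0 [ 0.52888853 -0.33778693  0.055     ] box -0.00039111077938296795 -0.07338207353847238
s1 [ 0.57473912 -0.27733921  0.055     ] box -0.00026990637890022704 0.002487482833617591
```

Tool y is aligned with the box axis to within 0.2°, and the lever is in the second notch (box y about -41 mm). I'll straddle it with the fingers 50 mm apart, so a pinch is impossible, and go down.

Emit:
move_arm([
  {"hand": 5.0,"travel": [-0.6,-4.0,0],"twist": [0,0,0]},
  {"hand": 5.0,"travel": [0,0,4],"twist": [0,0,0]},
  {"hand": 5.0,"travel": [0,0,4],"twist": [0,0,0]},
  {"hand": 5.0,"travel": [0,0,4],"twist": [0,0,0]},
  {"hand": 5.0,"travel": [0,0,0],"twist": [0,0,0]},
])

```text
time: 3.53
position: [0.5451, -0.3104, 0.1215]
tool_rot: [0.32, 0.948, 0.002, -0.005]
ft_force: [-0.5, 1.5, -0.3]
grip_width: 0.0503
grip_force: 0.0
```

```bash
cat >> h.py <<'E'
O=np.array([.572,-.279]);YV=np.array([np.cos(np.radians(52.8)),np.sin(np.radians(52.8))]);XV=np.array([YV[1],-YV[0]])
def st():
    from rig import robot
    o=robot.get_obs();p=o["position"][:2]-O
    print("t",o["time"],"box xyz mm",np.round([p@XV*1e3,p@YV*1e3,o["position"][2]*1e3],1),"F",np.round(o["ft_force"],1),"w",o["grip_width"]);return o
E
python3 - <<'E'
from h import *
from rig import robot
import cv2
st();c=robot.camera("wrist");cv2.imwrite("pics/w2.png",c["frame"][:,:,::-1])
E
```

```text
t 3.5333 box xyz mm [ -2.4 -41.3 121.5] F [-0.5  1.5 -0.3] w 0.05030778629179555
```

View pics/w2.png

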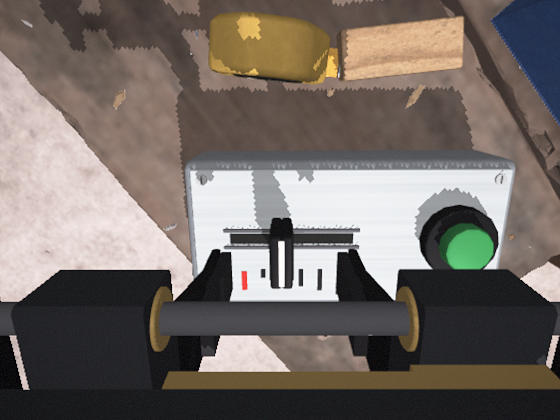

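The view shows the lever centred between the fingers at (282,250), with the red bar at (244,280). I'll lower the fingertips to about 11 mm above the panel and then push toward the closed end in small steps.

Emit:
move_arm([
  {"hand": 5.0,"travel": [-0.2,0,2],"twist": [0,0,0]},
  {"hand": 5.0,"travel": [0,0,2],"twist": [0,0,0]},
  {"hand": 5.0,"travel": [0,-0.5,0],"twist": [0,0,0]},
  {"hand": 5.0,"travel": [0,-0.5,0],"twist": [0,0,0]},
  {"hand": 5.0,"travel": [0,-0.3,0],"twist": [0,0,0]},
])

```text
time: 4.0
position: [0.5431, -0.326, 0.0902]
tool_rot: [0.319, 0.948, -0.001, 0.003]
ft_force: [0.4, -0.3, -0.7]
grip_width: 0.05
grip_force: 0.0
```

Emit:
move_arm([
  {"hand": 5.0,"travel": [0,-0.3,0],"twist": [0,0,0]},
  {"hand": 5.0,"travel": [0,-0.3,0],"twist": [0,0,0]},
  {"hand": 5.0,"travel": [0,-0.2,0],"twist": [0,0,0]},
  {"hand": 5.0,"travel": [0,-0.2,0],"twist": [0,0,0]},
  {"hand": 5.0,"travel": [0,-0.2,0],"twist": [0,0,0]},
])

```text
time: 4.42
position: [0.5359, -0.3327, 0.0879]
tool_rot: [0.32, 0.947, 0.001, 0.002]
ft_force: [3.0, 3.6, 3.0]
grip_width: 0.05
grip_force: 2.3
```

```bash
python3 -c "
from h import *
st()"
```

```text
t 4.4167 box xyz mm [  3.7 -64.6  87.9] F [3.  3.6 3. ] w 0.049999743593027376
```

Emit:
move_arm([
  {"hand": 5.0,"travel": [0,-0.2,0],"twist": [0,0,0]},
  {"hand": 5.0,"travel": [0,-0.2,0],"twist": [0,0,0]},
  {"hand": 5.0,"travel": [0,-0.2,0],"twist": [0,0,0]},
  {"hand": 5.0,"travel": [0,-0.2,0],"twist": [0,0,0]},
  {"hand": 5.0,"travel": [0,-0.2,0],"twist": [0,0,0]},
])

```text
time: 4.83
position: [0.5285, -0.3402, 0.0863]
tool_rot: [0.32, 0.947, 0.002, 0.0]
ft_force: [4.3, 5.4, -1.0]
grip_width: 0.05
grip_force: 3.4
```

```bash
python3 -c "
from h import *
st()"
```

```text
t 4.8333 box xyz mm [  2.4 -75.1  86.3] F [ 4.3  5.4 -1. ] w 0.050030593236783404
```

Emit:
move_arm([
  {"hand": 5.0,"travel": [0,-0.2,0],"twist": [0,0,0]},
  {"hand": 5.0,"travel": [0,-0.2,0],"twist": [0,0,0]},
  {"hand": 5.0,"travel": [0,-0.2,0],"twist": [0,0,0]},
  {"hand": 5.0,"travel": [0,0,0],"twist": [0,0,0]},
  {"hand": 5.0,"travel": [0,0,0],"twist": [0,0,0]},
])

```text
time: 5.25
position: [0.524, -0.3467, 0.0864]
tool_rot: [0.32, 0.948, -0.0, -0.0]
ft_force: [0.9, -0.1, 0.0]
grip_width: 0.05
grip_force: 0.0
```

```bash
python3 - <<'E'
from h import *
from rig import robot
import cv2
st();c=robot.camera("wrist");cv2.imwrite("pics/w3.png",cv2.resize(c["frame"][130:300,150:400,::-1],None,fx=3,fy=3))
E
```

```text
t 5.25 box xyz mm [  2.7 -82.9  86.4] F [ 0.9 -0.1  0. ] w 0.05003262035559051
```

View pics/w3.png

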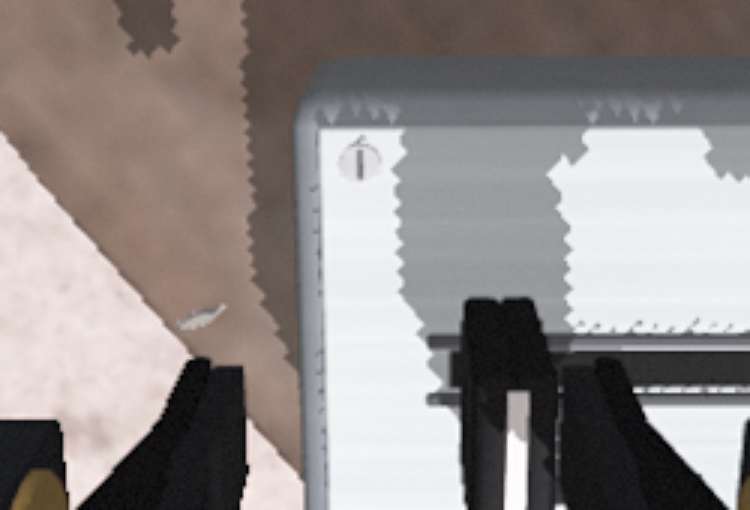

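The lever sits at the closed (left) end of the slot and the contact force is gone, so it has snapped in. Next I cross the gap to the other face.

Emit:
move_arm([
  {"hand": 5.0,"travel": [0.2,0.7,0],"twist": [0,0,0]},
  {"hand": 5.0,"travel": [0,0.7,0],"twist": [0,0,0]},
  {"hand": 5.0,"travel": [0,0.7,0],"twist": [0,0,0]},
  {"hand": 5.0,"travel": [0,0.7,0],"twist": [0,0,0]},
  {"hand": 5.0,"travel": [0,0.3,0],"twist": [0,0,0]},
])

```text
time: 5.72
position: [0.5426, -0.3189, 0.0866]
tool_rot: [0.319, 0.948, 0.0, 0.0]
ft_force: [0.1, 0.5, 0.4]
grip_width: 0.0502
grip_force: 0.0
```

Emit:
move_arm([
  {"hand": 5.0,"travel": [0,0.2,0],"twist": [0,0,0]},
  {"hand": 5.0,"travel": [0,0.2,0],"twist": [0,0,0]},
  {"hand": 5.0,"travel": [0,0.2,0],"twist": [0,0,0]},
  {"hand": 5.0,"travel": [0,0.2,0],"twist": [0,0,0]},
  {"hand": 5.0,"travel": [0,0,0],"twist": [0,0,0]},
])

```text
time: 6.13
position: [0.5461, -0.3145, 0.0865]
tool_rot: [0.319, 0.948, -0.0, -0.0]
ft_force: [-0.9, -0.9, 0.8]
grip_width: 0.0502
grip_force: 0.9
```

```bash
python3 -c "
from h import *
st()"
```

```text
t 6.1333 box xyz mm [  0.8 -43.9  86.5] F [-0.9 -0.9  0.8] w 0.05024379286738048
```

Emit:
move_arm([
  {"hand": 5.0,"travel": [0,0.15,0],"twist": [0,0,0]},
  {"hand": 5.0,"travel": [0,0,0],"twist": [0,0,0]},
])

```text
time: 6.3
position: [0.5477, -0.3124, 0.0866]
tool_rot: [0.32, 0.947, 0.0, 0.0]
ft_force: [-0.1, 1.1, 0.3]
grip_width: 0.0499
grip_force: 0.0
```

Emit:
move_arm([
  {"hand": 5.0,"travel": [0,0.15,0],"twist": [0,0,0]},
  {"hand": 5.0,"travel": [0,0,0],"twist": [0,0,0]},
])

```text
time: 6.47
position: [0.5488, -0.311, 0.0865]
tool_rot: [0.319, 0.948, 0.0, 0.0]
ft_force: [0.0, 0.0, 0.3]
grip_width: 0.0504
grip_force: 0.0
```

Emit:
move_arm([
  {"hand": 5.0,"travel": [0,0.15,0],"twist": [0,0,0]},
  {"hand": 5.0,"travel": [0,0,0],"twist": [0,0,0]},
])

```text
time: 6.63
position: [0.5496, -0.3099, 0.0865]
tool_rot: [0.319, 0.948, 0.0, 0.0]
ft_force: [-0.9, -0.4, -0.2]
grip_width: 0.0499
grip_force: 0.0
```

Emit:
move_arm([
  {"hand": 5.0,"travel": [0,0.15,0],"twist": [0,0,0]},
  {"hand": 5.0,"travel": [0,0,0],"twist": [0,0,0]},
])

```text
time: 6.8
position: [0.5504, -0.3088, 0.0866]
tool_rot: [0.319, 0.948, 0.0, 0.0]
ft_force: [-0.4, -0.2, 0.8]
grip_width: 0.05
grip_force: 0.0
```

```bash
python3 -c "
from h import *
st()"
```

```text
t 6.8 box xyz mm [  0.8 -36.8  86.6] F [-0.4 -0.2  0.8] w 0.0500369026109085
```

The first click occurred at TCP y of about -42.5. I'll continue in fine steps for the second.

Emit:
move_arm([
  {"hand": 5.0,"travel": [0,0.15,0],"twist": [0,0,0]},
  {"hand": 5.0,"travel": [0,0,0],"twist": [0,0,0]},
])

```text
time: 6.97
position: [0.5511, -0.308, 0.0865]
tool_rot: [0.319, 0.948, -0.0, -0.0]
ft_force: [0.5, 0.1, -0.8]
grip_width: 0.05
grip_force: 0.3
```

Emit:
move_arm([
  {"hand": 5.0,"travel": [0,0.15,0],"twist": [0,0,0]},
  {"hand": 5.0,"travel": [0,0,0],"twist": [0,0,0]},
])

```text
time: 7.13
position: [0.5514, -0.3075, 0.0865]
tool_rot: [0.319, 0.948, -0.001, -0.0]
ft_force: [-2.3, -3.6, -0.1]
grip_width: 0.05
grip_force: 2.3
```

Emit:
move_arm([
  {"hand": 5.0,"travel": [0,0.15,0],"twist": [0,0,0]},
  {"hand": 5.0,"travel": [0,0,0],"twist": [0,0,0]},
])

```text
time: 7.3
position: [0.5523, -0.3063, 0.0865]
tool_rot: [0.319, 0.948, -0.001, -0.0]
ft_force: [-2.3, -2.7, 0.7]
grip_width: 0.0497
grip_force: 2.1
```

Emit:
move_arm([
  {"hand": 5.0,"travel": [0,0.15,0],"twist": [0,0,0]},
  {"hand": 5.0,"travel": [0,0,0],"twist": [0,0,0]},
])

```text
time: 7.47
position: [0.554, -0.3041, 0.0866]
tool_rot: [0.32, 0.947, 0.0, 0.0]
ft_force: [-0.5, -1.0, 0.6]
grip_width: 0.0496
grip_force: 0.4
```

```bash
python3 -c "
from h import *
st()"
```

```text
t 7.4667 box xyz mm [  0.9 -30.9  86.6] F [-0.5 -1.   0.6] w 0.049559371261378986
```

Emit:
move_arm([
  {"hand": 5.0,"travel": [0,0.15,0],"twist": [0,0,0]},
  {"hand": 5.0,"travel": [0,0,0],"twist": [0,0,0]},
])

```text
time: 7.63
position: [0.5553, -0.3023, 0.0866]
tool_rot: [0.32, 0.948, 0.001, 0.0]
ft_force: [-0.2, -0.3, -0.2]
grip_width: 0.0501
grip_force: 0.0
```

Emit:
move_arm([
  {"hand": 5.0,"travel": [0,0.15,0],"twist": [0,0,0]},
  {"hand": 5.0,"travel": [0,0.15,0],"twist": [0,0,0]},
  {"hand": 5.0,"travel": [0,0,0],"twist": [0,0,0]},
])

```text
time: 7.88
position: [0.5569, -0.3001, 0.0866]
tool_rot: [0.319, 0.948, 0.0, 0.0]
ft_force: [-0.9, -0.3, 0.1]
grip_width: 0.0498
grip_force: 0.0
```

Emit:
move_arm([
  {"hand": 5.0,"travel": [0,0.15,0],"twist": [0,0,0]},
  {"hand": 5.0,"travel": [0,0,0],"twist": [0,0,0]},
])

```text
time: 8.05
position: [0.5577, -0.2992, 0.0865]
tool_rot: [0.319, 0.948, 0.0, 0.0]
ft_force: [0.1, 0.4, -0.5]
grip_width: 0.0505
grip_force: 0.0
```

```bash
python3 -c "
from h import *
st()"
```

```text
t 8.05 box xyz mm [  0.8 -24.7  86.5] F [ 0.1  0.4 -0.5] w 0.05046183232303301
```

The second click is done. Now the third, where I expect contact at about -23.7 and the snap at about -18.

Emit:
move_arm([
  {"hand": 5.0,"travel": [0,0.15,0],"twist": [0,0,0]},
  {"hand": 5.0,"travel": [0,0,0],"twist": [0,0,0]},
])

```text
time: 8.22
position: [0.5583, -0.2984, 0.0865]
tool_rot: [0.319, 0.948, -0.0, -0.0]
ft_force: [-0.6, 0.5, -0.0]
grip_width: 0.0499
grip_force: 0.3
```

Emit:
move_arm([
  {"hand": 5.0,"travel": [0,0.15,0],"twist": [0,0,0]},
  {"hand": 5.0,"travel": [0,0,0],"twist": [0,0,0]},
])

```text
time: 8.38
position: [0.5587, -0.298, 0.0865]
tool_rot: [0.319, 0.948, -0.001, -0.0]
ft_force: [-3.2, -4.2, 0.0]
grip_width: 0.0501
grip_force: 2.3
```

Emit:
move_arm([
  {"hand": 5.0,"travel": [0,0.15,0],"twist": [0,0,0]},
  {"hand": 5.0,"travel": [0,0,0],"twist": [0,0,0]},
])

```text
time: 8.55
position: [0.5596, -0.2968, 0.0865]
tool_rot: [0.319, 0.948, -0.001, -0.0]
ft_force: [-2.9, -3.0, -0.2]
grip_width: 0.0501
grip_force: 2.1
```

```bash
python3 -c "
from h import *
st()"
```

```text
t 8.55 box xyz mm [  0.8 -21.7  86.5] F [-2.9 -3.  -0.2] w 0.050092872419815075
```

Emit:
move_arm([
  {"hand": 5.0,"travel": [0,0.15,0],"twist": [0,0,0]},
  {"hand": 5.0,"travel": [0,0,0],"twist": [0,0,0]},
])

```text
time: 8.72
position: [0.5612, -0.2946, 0.0866]
tool_rot: [0.32, 0.947, 0.0, 0.0]
ft_force: [-0.8, -0.8, 0.4]
grip_width: 0.0499
grip_force: 0.5
```

Emit:
move_arm([
  {"hand": 5.0,"travel": [0,0.1,0],"twist": [0,0,0]},
  {"hand": 5.0,"travel": [0,0,0],"twist": [0,0,0]},
])

```text
time: 8.88
position: [0.5622, -0.2932, 0.0866]
tool_rot: [0.32, 0.948, 0.001, 0.0]
ft_force: [-0.5, -0.8, 0.4]
grip_width: 0.0505
grip_force: 0.0
```

```bash
python3 - <<'E'
from h import *
from rig import robot
import cv2
st();c=robot.camera("wrist");cv2.imwrite("pics/w4.png",cv2.resize(c["frame"][180:300,180:440,::-1],None,fx=3,fy=3))
E
```

```text
t 8.8833 box xyz mm [  0.8 -17.2  86.6] F [-0.5 -0.8  0.4] w 0.05048350411369213
```

View pics/w4.png

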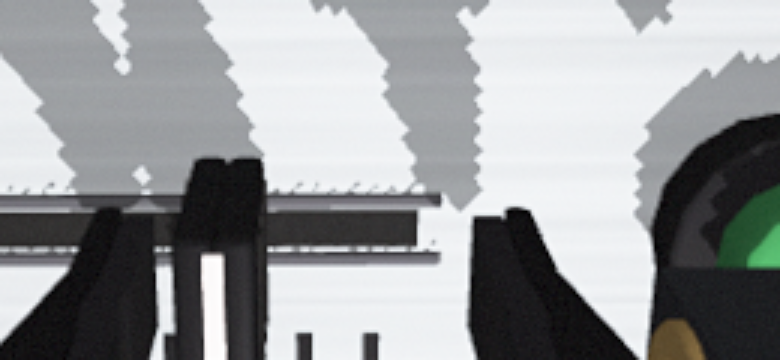

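The lever rests in the third notch: bars four and five show to its right at crop pixels (305,345) and (370,345), and the finger has a clear gap. I'll back off, lift, and carry the +y finger over the button (TCP box y about +33).

Emit:
move_arm([
  {"hand": 5.0,"travel": [0,-0.8,0],"twist": [0,0,0]},
  {"hand": 5.0,"travel": [0,0,-2.5],"twist": [0,0,0]},
  {"hand": 5.0,"travel": [0,0,-2.5],"twist": [0,0,0]},
  {"hand": 5.0,"travel": [0,0,0],"twist": [0,0,0]},
  {"hand": 5.0,"travel": [0,3,0],"twist": [0,0,0]},
])

```text
time: 9.35
position: [0.5742, -0.2812, 0.1384]
tool_rot: [0.322, 0.947, -0.002, 0.002]
ft_force: [0.4, -0.0, 0.6]
grip_width: 0.0502
grip_force: 0.0
```

Emit:
move_arm([
  {"hand": 5.0,"travel": [0,2.8,0],"twist": [0,0,0]},
  {"hand": 5.0,"travel": [0,0,0],"twist": [0,0,0]},
  {"hand": 5.0,"travel": [0,0,0],"twist": [0,0,0]},
])

```text
time: 9.6
position: [0.5923, -0.253, 0.1362]
tool_rot: [0.318, 0.948, 0.0, -0.0]
ft_force: [0.1, -0.9, 0.7]
grip_width: 0.0497
grip_force: 0.0
```

```bash
python3 - <<'E'
from h import *
from rig import robot
import cv2
st();c=robot.camera("wrist");cv2.imwrite("pics/w5.png",c["frame"][:,:,::-1])
E
```

```text
t 9.6 box xyz mm [  0.4  33.  136.2] F [ 0.1 -0.9  0.7] w 0.04969127781765052
```

View pics/w5.png

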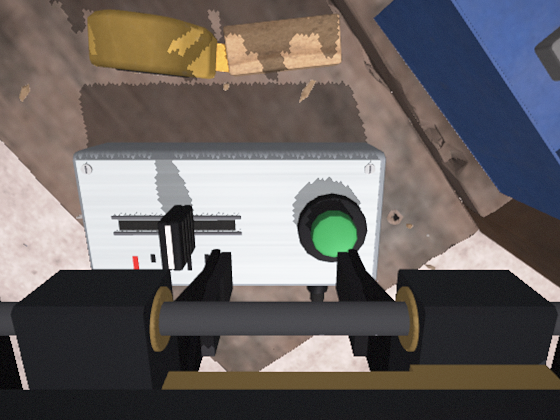

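The view shows the lever still at the third notch (about (175,240)) and the +y fingertip above the cap (about (335,233)). Now I go down.

Emit:
move_arm([
  {"hand": 5.0,"travel": [0,0.2,2],"twist": [0,0,0]},
  {"hand": 5.0,"travel": [0,0,1.8],"twist": [0,0,0]},
  {"hand": 5.0,"travel": [0,0,0.3],"twist": [0,0,0]},
  {"hand": 5.0,"travel": [0,0,0],"twist": [0,0,0]},
  {"hand": 5.0,"travel": [0,0,0],"twist": [0,0,0]},
])

```text
time: 10.07
position: [0.5929, -0.2534, 0.0956]
tool_rot: [0.32, 0.947, -0.0, -0.0]
ft_force: [-0.4, 0.1, 0.6]
grip_width: 0.0501
grip_force: 0.0
```

Emit:
move_arm([
  {"hand": 5.0,"travel": [0,0,0.2],"twist": [0,0,0]},
  {"hand": 5.0,"travel": [0,0,0.2],"twist": [0,0,0]},
  {"hand": 5.0,"travel": [0,0,0.2],"twist": [0,0,0]},
  {"hand": 5.0,"travel": [0,0,0],"twist": [0,0,0]},
])

```text
time: 10.4
position: [0.5937, -0.2532, 0.0902]
tool_rot: [0.319, 0.948, -0.0, 0.001]
ft_force: [-0.6, -0.8, 2.2]
grip_width: 0.0502
grip_force: 1.0
```

Emit:
move_arm([
  {"hand": 5.0,"travel": [0,0,0.2],"twist": [0,0,0]},
  {"hand": 5.0,"travel": [0,0,0.2],"twist": [0,0,0]},
  {"hand": 5.0,"travel": [0,0,0],"twist": [0,0,0]},
])

```text
time: 10.65
position: [0.5937, -0.2531, 0.086]
tool_rot: [0.319, 0.948, -0.0, 0.001]
ft_force: [-0.6, -1.6, 4.9]
grip_width: 0.05
grip_force: 2.2
```

Emit:
move_arm([
  {"hand": 5.0,"travel": [0,0,0.2],"twist": [0,0,0]},
  {"hand": 5.0,"travel": [0,0,0],"twist": [0,0,0]},
  {"hand": 5.0,"travel": [0,0,0],"twist": [0,0,0]},
])

```text
time: 10.9
position: [0.5938, -0.2531, 0.0853]
tool_rot: [0.319, 0.948, -0.0, 0.001]
ft_force: [-2.5, -1.4, 10.1]
grip_width: 0.0498
grip_force: 5.0
```

Force rose past 5 N to 10 N against the stop, so the button is fully down. I'll release and rise.

Emit:
move_arm([
  {"hand": 5.0,"travel": [0,0,-1],"twist": [0,0,0]},
  {"hand": 5.0,"travel": [0,0,-3],"twist": [0,0,0]},
  {"hand": 5.0,"travel": [0,0,-3],"twist": [0,0,0]},
  {"hand": 5.0,"travel": [0,0,-2],"twist": [0,0,0]},
  {"hand": 5.0,"travel": [0,0,0],"twist": [0,0,0]},
])

```text
time: 11.32
position: [0.5955, -0.2536, 0.1783]
tool_rot: [0.319, 0.948, -0.001, 0.004]
ft_force: [0.1, 0.3, 0.7]
grip_width: 0.05
grip_force: 0.0
```

```bash
python3 - <<'E'
from h import *
from rig import robot
import cv2
st();c=robot.camera("wrist");cv2.imwrite("pics/w6.png",cv2.resize(c["frame"][100:300,100:400,::-1],None,fx=2.6,fy=2.6))
E
```

```text
t 11.3167 box xyz mm [  3.3  34.5 178.3] F [0.1 0.3 0.7] w 0.050047052351113466
```

View pics/w6.png

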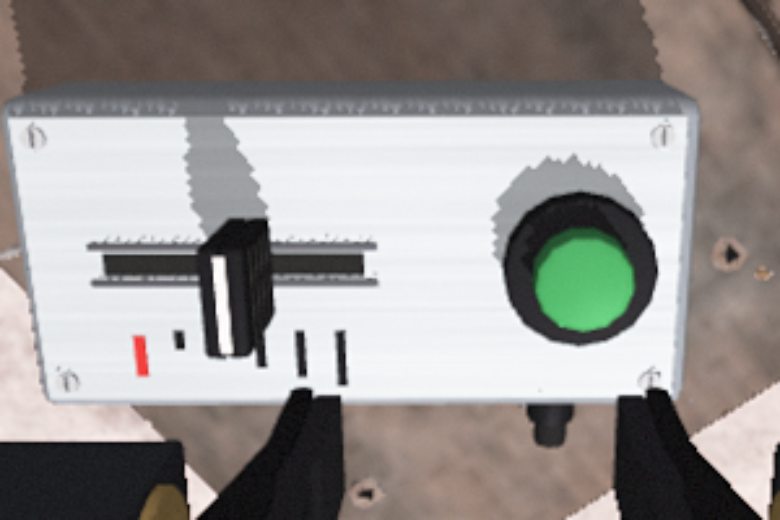

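The lever covers bars two and three, partly because of parallax. I'll check its position numerically from the white line at crop (222,305).

```bash
python3 - <<'E'
from h import *
from rig import robot
c=robot.camera("wrist");c["obs"]=robot.get_obs();E=wE(c)
for n,p in dict(lever=(222,305,.092),btn=(585,280,.077),red=(140,356,.055),b5=(341,357,.055)).items():
    w=ray(c,(100+(p[0]+.5)/2.6-.5,100+(p[1]+.5)/2.6-.5),p[2],E)[:2]-O;print(n,w@XV,w@YV)
E
```

```text
lever -0.003686916612100152 -0.028504370570417235
btn -0.005712548722842999 0.06400394460944991
red 0.0245542459737753 -0.06423306892672846
b5 0.024844413144740757 -0.004838009119440899
```

The lever is at box y of about -28.5 mm, which is the third notch (-29). The button is up and the arm is clear, so I'll hand in.

```bash
python3 -c "
from rig import robot
print(robot.hand_in())"
```

```text
the job is handed in; nothing more can be done
None
```

I pushed the lever back to the closed end and then forward three clicks into the third notch (camera check: box y -28.5 mm, target -29), pressed the green button fully down and released it, and handed the job in at about 11 s; the hand-in returned no verdict.

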